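# Seat the slide insert in the microscope stage

## Task

Pick up the black slide insert by its grey rib and lay it in the recess of the microscope stage (either way round, lowered in rather than dropped). Then press down its end beside the orange sprung catch until that end snaps under the catch and the insert lies flush and level in the recess. Let go of it, and leave the other things on the bench alone.

Things in the scene. Friction and masses are not known exactly. Their poses are not given: they have to be found in the camera images.
- insert: Loose slide insert: flat black plate 160 mm long (its x), 110 wide (its y), 8 thick, about 0.35 kg, flat on the bench at first. Origin: centre of its underside, z up. A glass slide is fixed flat on top at each side of the middle; the light grey strip at each end (62 mm from the middle along x) is a good place to press. Works the same turned half round.
- insert_grip (a point): Centre of the insert's grey grip rib, 24 mm above the plate's underside; axes as the insert's. The rib stands across the middle of the plate's top: 14 mm thick (along x), 64 mm long (along y), 32 mm tall, so its top is 40 mm above the underside.
- stage: Fixed microscope stage: white base, black frame, 222 by 165 mm, to the robot's left or right, turned by some amount. Origin: centre of the recess, at bench level; x towards the catch. Frame top 55 mm above the bench. The grey catch housing stands 18 mm above the frame top, from 87 to 117 mm along x, 70 mm wide. An end of the insert that hangs on the recess's bevel slides home when it too is pressed.
- stage_seat (a point): Centre of the stage's recess on the aluminium ledge that the insert's underside must rest on, 47 mm above the bench. x points along the recess to the orange catch, y across, z up. The recess is 164 mm (x) by 114 mm (y), 8 mm deep: a seated plate's top is level with the frame. The upper 4 mm of its walls are bevelled outwards at 45 degrees to guide the plate in.
- catch_nose (a point): Tip of the catch's nose when out, in the middle of its width: 75 mm along the stage's x, 11 mm above the ledge. The nose is 48 mm wide. A steep ramp rises from the tip to 21 mm above the ledge at the recess's end wall, 7 mm farther; the nose's flat underside is 9 mm above the ledge.
- catch (a joint): Orange sprung catch: 0 = fully out; grows to 0.011 m as it is pushed back to +x; springs out by itself (3 N at 0, plus 250 N/m). An insert laid in the recess rests with that end on the ramp, 15 to 18 mm high (tilted about 0.1 rad), till the end is pressed down with some 5 to 20 N: the catch yields, then springs out again over the plate's edge.
- slide_tray: White tray of coloured slides, 85 by 160 by 47 mm, bystander; origin at the centre of its underside.
- oil_bottle: Amber bottle, 48 mm across, 85 mm tall, bystander; origin at the centre of its underside.
- stain_jar: Green jar, 64 mm across, 75 mm tall, bystander; origin at the centre of its underside.
- coverslip_box: Blue box with a white lid, 94 by 124 by 57 mm, bystander; origin at the centre of its underside.

How it is judged:
By the outcome, as a careful person would: the job done as asked, in the order asked, and still so for the second after the job is handed in, with the robot touching nothing.
It also fails if it takes over 46 s, if anything falls off the work surface, if the arm or the gripper's body presses on something with over 40 N, if the wrist force passes 120 N, or if a joint passes its speed limit or range.

## Robot

A 7-joint arm with a two-finger parallel gripper is mounted at the origin on the work surface. World frame = base frame: x ahead of the robot, y to its left, z up, the work surface at z = 0. Lengths are in m, angles in rad, forces in N, time in s.
With the tool pointing down it reaches from about 0.4 to 0.85 m from the base axis. Payload 10.4 kg.
Tool frame: the origin (TCP) lies on the centre line of the jaws, within the pads' length; the fingertips stand 11 mm ahead of it and the grasp point (between the pads) lies 8 mm behind it (manip.finger_overhang is the distance from the TCP to the fingertips, in m); z points along the fingers, y is the line along which they close (so a half turn about z gives the same grasp; the last joint's range is limited). The gripper opens to 85 mm and grips with 20 to 120 N. Pads are 22 mm wide; open, the fingers measure 114 mm over their backs; the gripper's body (76 mm by 85 mm) begins 54 mm behind the grasp point. The pads swing forward as they close: fully open they stand 13 mm farther back than shut.
Start: joints at [-1.184, 0.332, -0.065, 1.46, 0.022, 1.35, -0.088], TCP at [0.249, 0.573, 0.242] pointing down, gripper open.
Joint ranges: [-2.6, 2.6], [-0.5, 2.12], [-1.47, 1.34], [0.16, 2.42], [-1.27, 4.41], [0.06, 2.06], [-2.6, 2.6]. Speed limits (rad/s): [2.22, 2.22, 2.79, 2.79, 3.14, 3.14, 3.14].

## Interface

Orientations are given as a unit quaternion [x, y, z, w].
In Python, from workcell import manip, imaging, workorder gives the robot as it stands.
- The arm moves only by the tool jog_arm, never from a script. Its argument "deltas" is a list of rows, each an object with "gripper": the opening, from 0 (shut) to 1 (fully open); "offset": the shift along the tool's x, y, z in m, a list of three; "rotation": the turn, a rotation vector about the tool's x, y, z in degrees, a list of three. In form: [{"gripper": gripper, "offset": [tx, ty, tz], "rotation": [ax, ay, az]}, ...]. A call has 1 to 20 rows; each row shifts and turns the commanded pose from where the row before left it, along the tool's axes as they then stand; what a row does not reach is not made up. A row lasts 1/10 s, in which the tool goes at most 50 mm and 8.59 degrees, less where a joint would pass 70% of its speed; a pose out of reach is approached as far as the arm can. A call with a gripper value outside its range is refused whole. The fingers move at their own pace and stop on an object; "newtons" is the grip in N (left out, the last holds). Time passes only in rows, so rows that do not move let the fingers close. It gives the time, the measured TCP pose, the force, the opening and the grip force at its end, in the units of the state.
- manip.get_obs(): the state, without advancing time (a new reading comes with each control period).
- imaging.camera(name): name is "side" or "top"; returns the picture (480x640x3 uint8, blue, green, red); there is no depth.
- imaging.camera_model(name): a dict with "camera_matrix" (3x3 intrinsics, pixels), "k1" (the pictures are not rectified: a ray, as slopes to the right and down, at radius r is drawn at 1 + k1 r^2 times it, then the intrinsics apply), "world_to_cam" (4x4, takes a point from world to camera coordinates). Camera axes: x right, y up, looking along -z (the intrinsics and any distortion apply to the point x, -y, -z); pixel columns grow to the right and rows downward; lengths in m; the calibration is good to about 2 mm. A picture is of the moment at which its call begins. camera_model takes no time and is no camera call.
- workorder.hand_in(): hands the job in; it is judged then, once.
The state is a dict: "clock": time; "joint_pos": joint angles; "joint_velocities": joint speeds; "tau": joint torques, N m; "position": TCP position; "ee_rot": TCP orientation; "ft_force": force on the tool from outside, world axes, zero at the start; "torque": the same for the moment, N m; "grip_width": opening from 0.0 (shut) to 1.0 (fully open); "grasp_force": force on a finger pad.
Only numpy, scipy, OpenCV 4.12 (cv2) and the standard library are available. Lean on these libraries where they do the work, as an engineer would, in place of code of your own. Each camera call takes 0.05 s, during which the arm holds its last target. There are 200 camera calls.

## Working session

There is one attempt and no reset: what is moved stays moved. The work goes in short steps, Python scripts to look and compute and a tool call to move; the robot and the scene stay as the last step left them, time stands still between calls to the robot, and variables do not carry over. Pictures are saved under pics/ and viewed, at most 10 in all, crops included, and the job is handed in when it is done.

Besides the shell and the picture viewer there is one more tool, called by a JSON object that holds its "op" and its "data", one argument or row to a line. jog_arm: Moves the arm, as the interface text tells. Its arguments: {"type":"object","properties":{"deltas":{"type":"array","items":{"type":"object","properties":{"gripper":{"type":"number"},"offset":{"type":"array","items":{"type":"number"}},"rotation":{"type":"array","items":{"type":"number"}}}}},"newtons":{"type":"number"}},"required":["deltas"]}

```bash
mkdir -p pics; python3 - <<'E'
from workcell import manip, imaging
import cv2
for n in("top","side"):
    im=imaging.camera(n); cv2.imwrite(f"pics/{n}0.png",im)
    m=imaging.camera_model(n);print(n,m)
print(manip.get_obs())
E
```

```text
top {'camera_matrix': array([[484.82771764,   0.        , 317.36740256],
       [  0.        , 484.82771764, 240.27871788],
       [  0.        ,   0.        ,   1.        ]]), 'k1': -0.07451732908286712, 'world_to_cam': array([[ 0.01278526, -0.99979398, -0.01576474,  0.11225011],
       [ 0.99862284,  0.01196484,  0.05108095, -0.62957416],
       [-0.0508818 , -0.01639611,  0.99857008, -1.16210735],
       [ 0.        ,  0.        ,  0.        ,  1.        ]])}
side {'camera_matrix': array([[511.4815588 ,   0.        , 312.13518954],
       [  0.        , 511.4815588 , 235.15876628],
       [  0.        ,   0.        ,   1.        ]]), 'k1': 0.051042414926112514, 'world_to_cam': array([[ 7.58808485e-01, -6.51313579e-01,  5.51388507e-04,
        -4.07291624e-01],
       [ 4.52553358e-01,  5.27852691e-01,  7.18725953e-01,
        -3.97086134e-01],
       [-4.68407025e-01, -5.45125819e-01,  6.95293248e-01,
        -6.62850509e-01],
       [ 0.00000000e+00,  0.00000000e+00,  0.00000000e+00,
         1.00000000e+00]])}
{'clock': 0.1, 'joint_pos': array([-1.18362897,  0.33277054, -0.06470575,  1.46088588,  0.02159949,
        1.34991949, -0.08851291]), 'joint_velocities': array([-3.61459166e-04, -1.57074412e-03, -9.91888229e-04, -1.79455899e-03,
        1.26856802e-03, -1.82202748e-03,  9.16441463e-05]), 'tau': array([ 1.11243178e-03, -6.26746774e+01,  4.88206709e-02, -3.92428136e+01,
        1.62562594e-02,  6.97932832e-03, -7.23039284e-05]), 'position': array([0.24886188, 0.57294572, 0.24160569]), 'ee_rot': array([ 2.03447243e-01,  9.79085698e-01, -6.35745807e-04, -1.02116708e-04]), 'ft_force': array([0.56107322, 0.05917918, 0.44483789]), 'torque': array([ 0.00681629, -0.01484138,  0.04209814]), 'grasp_force': 0.0, 'grip_width': 1.0038587256967297}
```

View pics/top0.png

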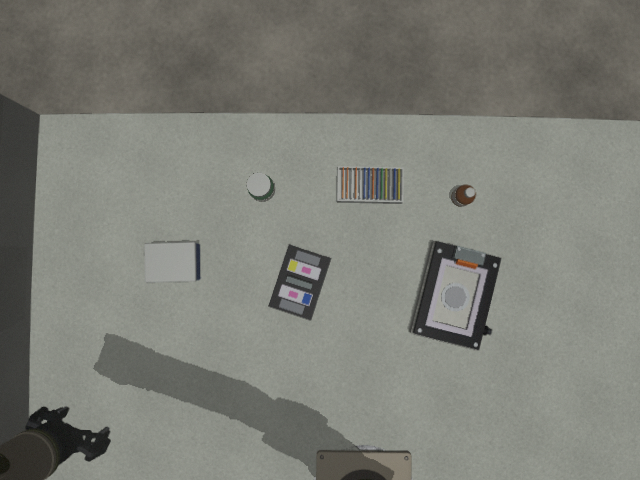

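View pics/side0.png

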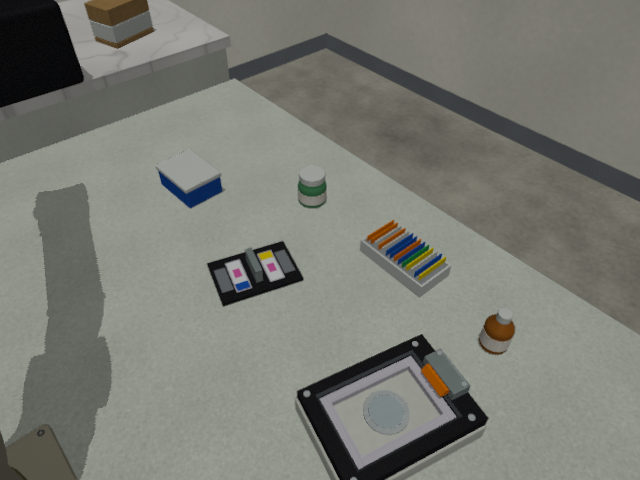

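The top view shows the insert at about (300,282) with its rib across the middle. The stage is at about (456,296), with the orange catch at (467,262) towards the top of the picture. Next I'll measure both.

```bash
cat > h.py <<'E'
import numpy as np, cv2
from workcell import imaging
def cast(name,pts,z):
    m=imaging.camera_model(name);K=m["camera_matrix"];W=m["world_to_cam"]
    u=cv2.undistortPoints(np.array(pts,float).reshape(-1,1,2),K,np.array([m["k1"],0,0,0,0.])).reshape(-1,2)
    d=np.c_[u[:,0],-u[:,1],-np.ones(len(u))]@W[:3,:3]
    C=-W[:3,:3].T@W[:3,3]
    return C+d*((z-C[2])/d[:,2])[:,None]
def proj(name,P):
    m=imaging.camera_model(name);K=m["camera_matrix"];W=m["world_to_cam"]
    c=np.atleast_2d(P)@W[:3,:3].T+W[:3,3]; s=np.c_[c[:,0],-c[:,1]]/-c[:,2:]
    s*=1+m["k1"]*(s**2).sum(1,keepdims=True)
    return s*K[0,0]+K[:2,2]
def rect(name,mask,z):
    "largest blob's outline on the plane z: centre, sizes, long-axis angle (deg, world)"
    cs,_=cv2.findContours(mask.astype(np.uint8),cv2.RETR_EXTERNAL,cv2.CHAIN_APPROX_NONE)
    c=max(cs,key=cv2.contourArea); P=cast(name,c.reshape(-1,2),z)[:,:2]
    r=cv2.minAreaRect((P*1000).astype(np.float32)); b=cv2.boxPoints(r)
    e=[b[1]-b[0],b[2]-b[1]]; e=max(e,key=np.linalg.norm)
    return np.round(r[0],1),np.round(r[1],1),round(np.degrees(np.arctan2(e[1],e[0]))%180,1)
E
python3 - <<'E'
from h import *
im=cv2.imread("pics/top0.png"); hsv=cv2.cvtColor(im,cv2.COLOR_BGR2HSV)
dark=(im.max(2)<75).astype(np.uint8)
def roi(m,x0,y0,x1,y1):
    o=np.zeros_like(m);o[y0:y1,x0:x1]=m[y0:y1,x0:x1];return o
k=np.ones((3,3))
print("insert",rect("top",roi(dark,255,235,345,330),.008))
print("stage",rect("top",roi(dark,400,230,515,360),.055))
f=roi(dark,400,230,515,360)
cs,h=cv2.findContours(f,cv2.RETR_CCOMP,cv2.CHAIN_APPROX_NONE)
for c,hh in zip(cs,h[0]):
    if hh[3]>=0 and cv2.contourArea(c)>500: 
        m=np.zeros_like(f);cv2.drawContours(m,[c],-1,1,-1);print("recess",rect("top",m,.055),rect("top",m,.047))
org=roi(((hsv[...,0]>5)&(hsv[...,0]<20)&(hsv[...,1]>170)&(hsv[...,2]>120)).astype(np.uint8),440,250,490,275)
print("catch",rect("top",org,.062))
print("cam",[(-imaging.camera_model(n)["world_to_cam"][:3,:3].T@imaging.camera_model(n)["world_to_cam"][:3,3]).round(3) for n in("top","side")])
a=cv2.resize(im[235:330,255:345],None,fx=4.2,fy=4.2,interpolation=3)
b=cv2.resize(im[232:355,400:510],None,fx=4.2,fy=4.2,interpolation=3)
o=np.zeros((560,800,3),np.uint8);o[:a.shape[0],:a.shape[1]]=a;b=b[:560,:800-320];
o=np.zeros((560,800,3),np.uint8);o[:min(560,a.shape[0]),:320]=a[:,:320] ;o[:b.shape[0],330:330+b.shape[1]]=b[:,:470]
cv2.imwrite("pics/crop.png",o)
E
```

```text
insert (array([526.9, 162.8]), array([108.2, 158.2]), np.float32(162.4))
stage (array([ 499.6, -217.5]), array([180.2, 223.5]), np.float32(166.2))
catch (array([ 575. , -230.4]), array([44.6,  9.7]), np.float32(76.7))
cam [array([0.568, 0.101, 1.194]), array([ 0.178, -0.417,  0.746])]
```

View pics/crop.png

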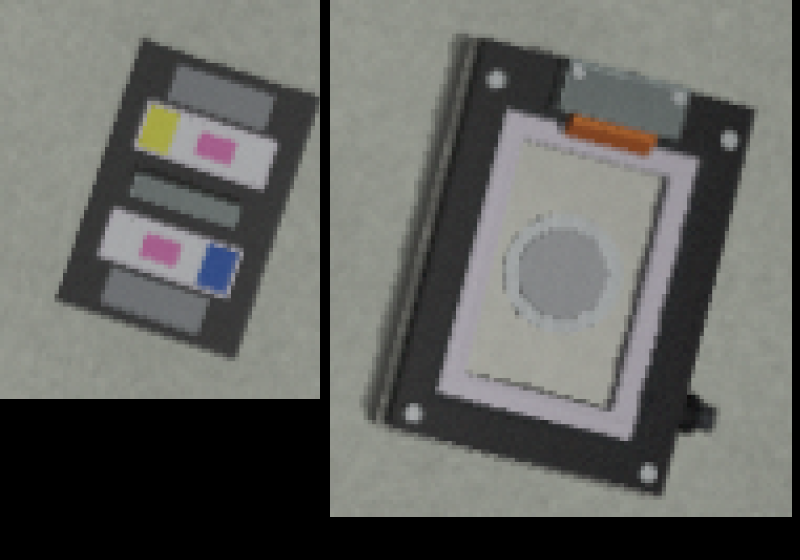

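The crop shows the insert's plate outline cleanly, with its rib at crop (185,200). The recess has corners at crop (508,112), (698,158), (632,438) and (440,390), and there are four screws at the frame corners. The outer dark mask picked up the frame's left side wall, so I'll use the pale recess and the screws instead.

```bash
python3 - <<'E'
from h import *
im=cv2.imread("pics/top0.png")
# screws
s=np.array([[497,79],[730,140],[649,473],[413,413]],float); s=np.c_[400+(s[:,0]-330)/4.2,232+s[:,1]/4.2]-.4
g=im.min(2).astype(float); q=[]
for x,y in s:
    x0,y0=int(round(x))-3,int(round(y))-3; w=np.clip(g[y0:y0+7,x0:x0+7]-80,0,None)
    yy,xx=np.mgrid[y0:y0+7,x0:x0+7]; q.append([(w*xx).sum()/w.sum(),(w*yy).sum()/w.sum()])
P=cast("top",q,.055)[:,:2]*1000; print("screws",P.round(1),P.mean(0).round(1))
for a,b in((3,0),(2,1),(1,0),(2,3)):
    e=P[b]-P[a];print(np.linalg.norm(e).round(1),np.degrees(np.arctan2(e[1],e[0])).round(2))
# pale recess: flood from the inside of the frame
m=(im.min(2)>110).astype(np.uint8); poly=np.round(q).astype(int)
f=np.zeros_like(m);cv2.fillPoly(f,[poly],1); f=cv2.erode(f,np.ones((5,5)))
print("recess",rect("top",m&f,.047))
# rib in the top view: grey between the slides, z=.04
hs=cv2.cvtColor(im,cv2.COLOR_BGR2HSV); 
r=np.zeros_like(m); r[272:293,283:315]=((im.max(2)>85)&(im.max(2)<135))[272:293,283:315]
print("rib",rect("top",cv2.morphologyEx(r,cv2.MORPH_OPEN,np.ones((3,3))),.04))
# check in side view
for c,L,W,z,a in(((.5269,.1628),.08,.055,.008,np.radians(-17.6)),):
    R=np.array([[np.cos(a),-np.sin(a)],[np.sin(a),np.cos(a)]])
    print(proj("side",np.c_[(np.array([[L,W],[L,-W],[-L,-W],[-L,W]])@R.T+c),[z]*4]).round(1))
si=cv2.imread("pics/side0.png"); d=np.zeros(si.shape[:2],np.uint8); d[238:308,200:306]=(si.max(2)<75)[238:308,200:306]
print("insert from side",rect("side",d,.008))
E
```

```text
screws [[ 605.4 -167.4]
 [ 573.1 -299.3]
 [ 386.7 -253.9]
 [ 419.3 -121.7]] [ 496.1 -210.6]
191.7 -13.81
191.9 -13.71
135.8 76.24
136.2 76.15
recess (array([ 496.3, -210.3]), array([112.5, 163.5]), np.float32(166.4))
rib (array([525.8, 162.9]), array([62.4, 12. ]), np.float32(72.4))
[[282.3 240. ]
 [302.5 277.2]
 [221.2 303.2]
 [205.9 262.4]]
insert from side (array([525.7, 158.5]), array([114.9, 159.5]), np.float32(162.7))
```

```bash
cat >> h.py <<'E'
from scipy.spatial.transform import Rotation as R
from workcell import manip
def togo(p,yaw):
    "shift in tool axes to p; turn (rotvec deg, tool axes) to a down-pointing tool whose y lies at yaw deg"
    o=manip.get_obs(); T=R.from_quat(o["ee_rot"])
    y=np.radians(yaw); Y=np.array([np.cos(y),np.sin(y),0]); Z=np.array([0,0,-1.])
    G=R.from_matrix(np.c_[np.cross(Y,Z),Y,Z])
    print("t",o["clock"],"pos",o["position"].round(4),"F",o["ft_force"].round(1),"grip",round(o["grip_width"],3),o["grasp_force"])
    print("shift mm",(T.inv().apply(np.array(p)-o["position"])*1000).round(1),"turn",(T.inv()*G).as_rotvec(degrees=True).round(2))
INS=(.5265,.1628); IY=-17.6; ST=(.4962,-.2105); SY=-13.7
E
python3 -c "
from h import *
togo((*INS,.15),IY)"
```

```text
t 0.1 pos [0.2489 0.5729 0.2416] F [0.6 0.1 0.4] grip 1.004 0.0
shift mm [-418.  -265.5   92. ] turn [-6.000e-02  6.000e-02  8.412e+01]
```

{"op": "jog_arm", "data": {
  "deltas": [
    {"gripper": 0.6,"offset": [-0.035,-0.022,0.0075]},
    {"gripper": 0.6,"offset": [-0.035,-0.022,0.0075]},
    {"gripper": 0.6,"offset": [-0.035,-0.022,0.0075]},
    {"gripper": 0.6,"offset": [-0.035,-0.022,0.0075]},
    {"gripper": 0.6,"offset": [-0.035,-0.022,0.0075]},
    {"gripper": 0.6,"offset": [-0.035,-0.022,0.0075]},
    {"gripper": 0.6,"offset": [-0.035,-0.022,0.0075]},
    {"gripper": 0.6,"offset": [-0.035,-0.022,0.0075]},
    {"gripper": 0.6,"offset": [-0.035,-0.022,0.0075]},
    {"gripper": 0.6,"offset": [-0.035,-0.022,0.0075]},
    {"gripper": 0.6,"offset": [-0.035,-0.022,0.0075]},
    {"gripper": 0.6,"offset": [-0.033,-0.0235,0.0075]},
    {"gripper": 0.6,"rotation": [0,0,8]},
    {"gripper": 0.6,"rotation": [0,0,8]},
    {"gripper": 0.6,"rotation": [0,0,8]},
    {"gripper": 0.6,"rotation": [0,0,8]},
    {"gripper": 0.6,"rotation": [0,0,8]},
    {"gripper": 0.6,"rotation": [0,0,8]},
    {"gripper": 0.6,"rotation": [0,0,8]},
    {"gripper": 0.6,"rotation": [0,0,8]}
  ]
}}

```text
schema error: expected keys gripper, offset, rotation
```

{"op": "jog_arm", "data": {
  "deltas": [
    {"gripper": 0.6,"rotation": [0,0,7]},
    {"gripper": 0.6,"rotation": [0,0,7]},
    {"gripper": 0.6,"rotation": [0,0,6.1]},
    {"gripper": 0.6},
    {"gripper": 0.6}
  ]
}}

```text
schema error: expected keys gripper, offset, rotation
```

```bash
python3 -c "
from h import *
togo((*INS,.15),IY)
cv2.imwrite('pics/s1.png',imaging.camera('side')[140:340,150:390].repeat(3,0).repeat(3,1)[:600,:720])
print(manip.get_obs()['joint_pos'].round(2))"
```

```text
t 0.1 pos [0.2489 0.5729 0.2416] F [0.6 0.1 0.4] grip 1.004 0.0
shift mm [-418.  -265.5   92. ] turn [-6.000e-02  6.000e-02  8.412e+01]
[-1.18  0.33 -0.06  1.46  0.02  1.35 -0.09]
```

View pics/s1.png

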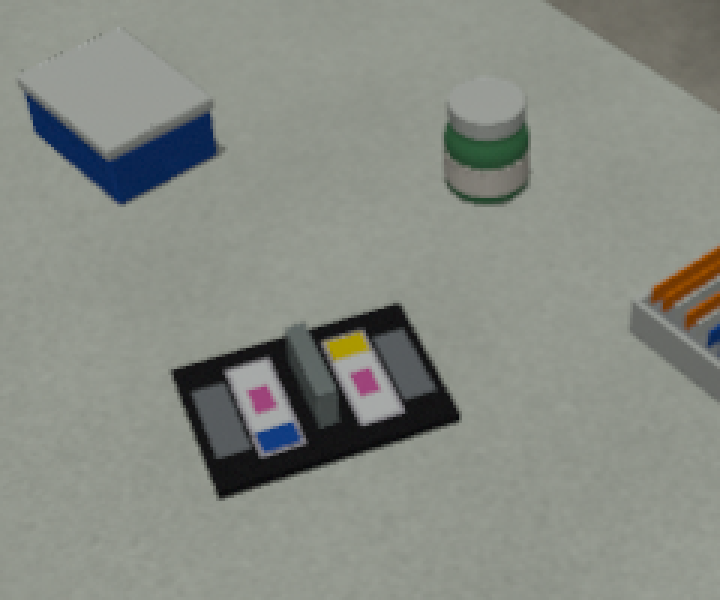

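The picture shows only the untouched insert, since the moves were refused: every row needs all three keys. I'll resend them complete.

{"op": "jog_arm", "data": {
  "deltas": [
    {"gripper": 0.6,"offset": [-0.035,-0.022,0.0075],"rotation": [0,0,0]},
    {"gripper": 0.6,"offset": [-0.035,-0.022,0.0075],"rotation": [0,0,0]},
    {"gripper": 0.6,"offset": [-0.035,-0.022,0.0075],"rotation": [0,0,0]},
    {"gripper": 0.6,"offset": [-0.035,-0.022,0.0075],"rotation": [0,0,0]},
    {"gripper": 0.6,"offset": [-0.035,-0.022,0.0075],"rotation": [0,0,0]},
    {"gripper": 0.6,"offset": [-0.035,-0.022,0.0075],"rotation": [0,0,0]},
    {"gripper": 0.6,"offset": [-0.035,-0.022,0.0075],"rotation": [0,0,0]},
    {"gripper": 0.6,"offset": [-0.035,-0.022,0.0075],"rotation": [0,0,0]},
    {"gripper": 0.6,"offset": [-0.035,-0.022,0.0075],"rotation": [0,0,0]},
    {"gripper": 0.6,"offset": [-0.035,-0.022,0.0075],"rotation": [0,0,0]},
    {"gripper": 0.6,"offset": [-0.035,-0.022,0.0075],"rotation": [0,0,0]},
    {"gripper": 0.6,"offset": [-0.033,-0.0235,0.0075],"rotation": [0,0,0]},
    {"gripper": 0.6,"offset": [0,0,0],"rotation": [0,0,8]},
    {"gripper": 0.6,"offset": [0,0,0],"rotation": [0,0,8]},
    {"gripper": 0.6,"offset": [0,0,0],"rotation": [0,0,8]},
    {"gripper": 0.6,"offset": [0,0,0],"rotation": [0,0,8]},
    {"gripper": 0.6,"offset": [0,0,0],"rotation": [0,0,8]},
    {"gripper": 0.6,"offset": [0,0,0],"rotation": [0,0,8]},
    {"gripper": 0.6,"offset": [0,0,0],"rotation": [0,0,8]},
    {"gripper": 0.6,"offset": [0,0,0],"rotation": [0,0,8]}
  ]
}}

```text
clock: 2.15
position: [0.5265, 0.1632, 0.1521]
ee_rot: [0.693, 0.721, -0.0, -0.0]
ft_force: [-0.6, -0.2, -0.4]
grip_width: 0.599
grasp_force: 0.0
```

{"op": "jog_arm", "data": {
  "deltas": [
    {"gripper": 0.6,"offset": [0,0,0],"rotation": [0,0,7]},
    {"gripper": 0.6,"offset": [0,0,0],"rotation": [0,0,7]},
    {"gripper": 0.6,"offset": [0,0,0],"rotation": [0,0,6.1]},
    {"gripper": 0.6,"offset": [0,0,0],"rotation": [0,0,0]},
    {"gripper": 0.6,"offset": [0,0,0],"rotation": [0,0,0]}
  ]
}}

```text
clock: 2.65
position: [0.5265, 0.1633, 0.1522]
ee_rot: [0.806, 0.592, -0.0, -0.0]
ft_force: [0.3, -0.2, 1.0]
grip_width: 0.598
grasp_force: 0.0
```

```bash
python3 -c "
from h import *
togo((*INS,.15),IY)
print(manip.get_obs()['joint_pos'].round(2))"
```

```text
t 2.65 pos [0.5265 0.1633 0.1522] F [ 0.3 -0.2  1. ] grip 0.598 0.0
shift mm [-0.5  0.1  2.2] turn [-0.01  0.01  0.22]
[-0.75  0.25  0.42  1.79 -0.11  1.13 -0.59]
```

{"op": "jog_arm", "data": {
  "deltas": [
    {"gripper": 0.6,"offset": [-0.0005,0,0.03],"rotation": [0,0,0.2]},
    {"gripper": 0.6,"offset": [0,0,0.03],"rotation": [0,0,0]},
    {"gripper": 0.6,"offset": [0,0,0.03],"rotation": [0,0,0]},
    {"gripper": 0.6,"offset": [0,0,0.02],"rotation": [0,0,0]},
    {"gripper": 0.6,"offset": [0,0,0.016],"rotation": [0,0,0]},
    {"gripper": 0.6,"offset": [0,0,0],"rotation": [0,0,0]}
  ],
  "newtons": 50
}}

```text
clock: 3.25
position: [0.525, 0.1622, 0.0242]
ee_rot: [0.807, 0.59, -0.002, -0.0]
ft_force: [-1.2, -0.4, 0.0]
grip_width: 0.601
grasp_force: 0.0
```

{"op": "jog_arm", "data": {
  "deltas": [
    {"gripper": 0.1,"offset": [0,0,0],"rotation": [0,0,0]},
    {"gripper": 0.05,"offset": [0,0,0],"rotation": [0,0,0]},
    {"gripper": 0.0,"offset": [0,0,0],"rotation": [0,0,0]},
    {"gripper": 0.0,"offset": [0,0,0],"rotation": [0,0,0]},
    {"gripper": 0.0,"offset": [0,0,0],"rotation": [0,0,0]},
    {"gripper": 0.0,"offset": [0,0,0],"rotation": [0,0,0]},
    {"gripper": 0.0,"offset": [0,0,0],"rotation": [0,0,0]}
  ],
  "newtons": 50
}}

```text
clock: 3.95
position: [0.5271, 0.1632, 0.0275]
ee_rot: [0.808, 0.59, 0.001, -0.0]
ft_force: [-1.8, -0.9, 6.0]
grip_width: 0.152
grasp_force: 50.2
```

{"op": "jog_arm", "data": {
  "deltas": [
    {"gripper": 0.0,"offset": [0,0,-0.01],"rotation": [0,0,0]},
    {"gripper": 0.0,"offset": [0,0,-0.02],"rotation": [0,0,0]},
    {"gripper": 0.0,"offset": [0,0,-0.03],"rotation": [0,0,0]},
    {"gripper": 0.0,"offset": [0,0,-0.03],"rotation": [0,0,0]},
    {"gripper": 0.0,"offset": [0,0,-0.03],"rotation": [0,0,0]},
    {"gripper": 0.0,"offset": [0,0,-0.01],"rotation": [0,0,0]},
    {"gripper": 0.0,"offset": [0,0,0],"rotation": [0,0,0]}
  ]
}}

```text
clock: 4.65
position: [0.527, 0.163, 0.1576]
ee_rot: [0.808, 0.589, 0.001, 0.0]
ft_force: [0.3, -0.3, -4.1]
grip_width: 0.153
grasp_force: 49.2
```

```bash
python3 -c "
from h import *
togo((*ST,.15),SY)"
```

```text
t 4.65 pos [0.527  0.163  0.1576] F [ 0.3 -0.3 -4.1] grip 0.153 49.20856297016144
shift mm [-365.1   84.6    6.9] turn [ 0.1  -0.12 -4.07]
```

{"op": "jog_arm", "data": {
  "deltas": [
    {"gripper": 0.0,"offset": [-0.01,0.0025,0],"rotation": [0,0,0]},
    {"gripper": 0.0,"offset": [-0.02,0.0045,0],"rotation": [0,0,0]},
    {"gripper": 0.0,"offset": [-0.03,0.007,0],"rotation": [0,0,0]},
    {"gripper": 0.0,"offset": [-0.03,0.007,0],"rotation": [0,0,0]},
    {"gripper": 0.0,"offset": [-0.03,0.007,0],"rotation": [0,0,0]},
    {"gripper": 0.0,"offset": [-0.03,0.007,0],"rotation": [0,0,0]},
    {"gripper": 0.0,"offset": [-0.03,0.007,0],"rotation": [0,0,0]},
    {"gripper": 0.0,"offset": [-0.03,0.007,0],"rotation": [0,0,0]},
    {"gripper": 0.0,"offset": [-0.03,0.007,0],"rotation": [0,0,0]},
    {"gripper": 0.0,"offset": [-0.03,0.007,0],"rotation": [0,0,0]},
    {"gripper": 0.0,"offset": [-0.03,0.007,0],"rotation": [0,0,0]},
    {"gripper": 0.0,"offset": [-0.03,0.007,0],"rotation": [0,0,0]},
    {"gripper": 0.0,"offset": [-0.02,0.0045,0],"rotation": [0,0,0]},
    {"gripper": 0.0,"offset": [-0.015,0.003,0],"rotation": [0,0,0]},
    {"gripper": 0.0,"offset": [0,0,0],"rotation": [0,0,-2]},
    {"gripper": 0.0,"offset": [0,0,0],"rotation": [0,0,-2]},
    {"gripper": 0.0,"offset": [0,0,0],"rotation": [0,0,0]}
  ]
}}

```text
clock: 6.35
position: [0.494, -0.2111, 0.1546]
ee_rot: [0.787, 0.617, -0.001, -0.001]
ft_force: [-0.7, 0.0, -5.0]
grip_width: 0.154
grasp_force: 49.1
```

```bash
python3 - <<'E'
from h import *
togo((*ST,.15),SY)
im=imaging.camera('top');cv2.imwrite('pics/t2.png',im[220:360,390:520].repeat(4,0).repeat(4,1))
im=imaging.camera('side');cv2.imwrite('pics/s2.png',im[150:480,240:560].repeat(2,0).repeat(2,1)[60:660])
E
```

```text
t 6.35 pos [ 0.494  -0.2111  0.1546] F [-0.7  0.  -5. ] grip 0.154 49.06692445278168
shift mm [1.1 2.  4.6] turn [-0.17  0.03 -0.1 ]
```

View pics/s2.png

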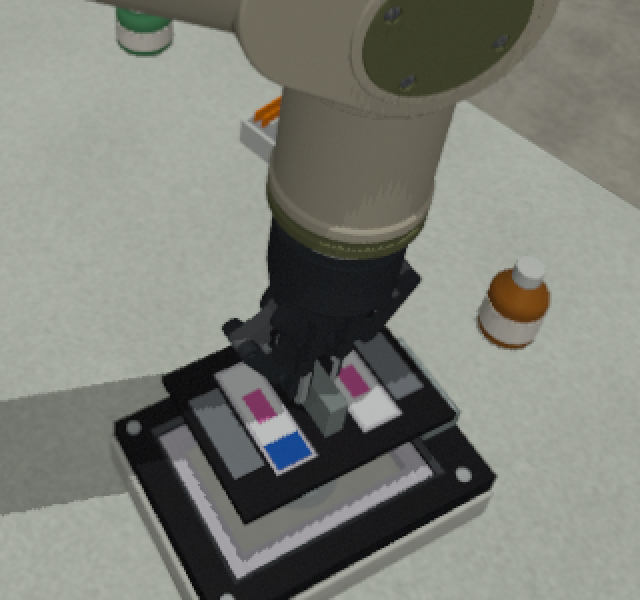

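The side view shows the insert level in the jaws above the recess. Its top corners are at crop (248,521), (457,411) and (165,381). I'll check where those put the plate.

```bash
python3 - <<'E'
from h import *
o=np.array([[248,519],[456,408],[165,379]],float); px=np.c_[240+o[:,0]/2-.25,150+(o[:,1]+60)/2-.25]
z=.1546-.0275+.008
P=cast("side",px,z)[:,:2]*1000; print(P.round(1))
e=P[1]-P[0]; print("long",np.linalg.norm(e),np.degrees(np.arctan2(e[1],e[0])), "short",np.linalg.norm(P[2]-P[0]),"centre",(P[1]+P[2])/2)
# same check for the stage's screws with side view, first picture
g=cv2.imread("pics/side0.png").min(2)
S=np.array([[.6054,-.1674],[.5731,-.2993],[.3867,-.2539],[.4193,-.1217]])
q=proj("side",np.c_[S,[.055]*4]); out=[]
for x,y in q:
    x0,y0=int(round(x))-5,int(round(y))-5; s=g[max(y0,0):y0+11,x0:x0+11].astype(float); w=np.clip(s-100,0,None)
    yy,xx=np.mgrid[y0:y0+s.shape[0],x0:x0+s.shape[1]]; out.append([(w*xx).sum()/w.sum(),(w*yy).sum()/w.sum()] if w.sum()>0 else [x,y])
C=cast("side",out,.055)[:,:2]*1000; print(q.round(1),np.round(out,1),C.round(1),C.mean(0))
E
```

```text
[[ 406.3 -247.8]
 [ 562.5 -283.7]
 [ 431.1 -143.9]]
long 160.32283640845483 -12.932461208973091 short 106.78679420452023 centre [ 496.79648387 -213.81456388]
[[413.5 343.3]
 [469.8 416.7]
 [352.1 480.7]
 [305.4 393.2]] [[413.3 342.1]
 [471.3 417. ]
 [353.1 478.5]
 [306.  392.8]] [[ 606.9 -165.8]
 [ 574.3 -300.9]
 [ 389.5 -252.8]
 [ 420.3 -121.8]] [ 497.74572218 -210.3323904 ]
```

```bash
cat >> h.py <<'E'
def place(zu,tilt,ctr=(.4954,-.2096),h=.0275):
    "to go so that the plate (TCP h above its underside) has its underside's centre at ctr,zu, catch end raised by tilt deg"
    o=manip.get_obs(); T=R.from_quat(o["ee_rot"]); y=np.radians(SY); Y=np.array([np.cos(y),np.sin(y),0]); Z=np.array([0,0,-1.])
    G=R.from_matrix(np.c_[np.cross(Y,Z),Y,Z])*R.from_euler("x",-tilt,degrees=True)
    p=np.array([*ctr,zu])-h*G.apply([0,0,1])
    print("t",o["clock"],o["position"].round(4),"want",p.round(4),"F",o["ft_force"].round(1))
    print("shift mm",(T.inv().apply(p-o["position"])*1000).round(1),"turn",(T.inv()*G).as_rotvec(degrees=True).round(2))
E
python3 -c "
from h import *
place(.085,5.7)"
```

```text
t 6.45 [ 0.4945 -0.2108  0.1551] want [ 0.4927 -0.209   0.1124] F [-0.7 -0.1 -4.4]
shift mm [ 1.4 -2.  42.8] turn [-5.82  0.02 -0.16]
```

{"op": "jog_arm", "data": {
  "deltas": [
    {"gripper": 0.0,"offset": [0.0015,-0.002,0.01],"rotation": [0,0,0]},
    {"gripper": 0.0,"offset": [0,0,0.015],"rotation": [0,0,0]},
    {"gripper": 0.0,"offset": [0,0,0.015],"rotation": [0,0,0]},
    {"gripper": 0.0,"offset": [0,0,0],"rotation": [-3,0,0]},
    {"gripper": 0.0,"offset": [0,0,0],"rotation": [-2.8,0,0]},
    {"gripper": 0.0,"offset": [0,0,0],"rotation": [0,0,0]},
    {"gripper": 0.0,"offset": [0,0,0],"rotation": [0,0,0]}
  ]
}}

```text
clock: 7.15
position: [0.4936, -0.2083, 0.1159]
ee_rot: [0.786, 0.616, 0.031, 0.039]
ft_force: [0.4, -0.6, -3.8]
grip_width: 0.154
grasp_force: 49.5
```

```bash
python3 -c "
from h import *
place(.06,5.7)"
```

```text
t 7.15 [ 0.4936 -0.2083  0.1159] want [ 0.4927 -0.209   0.0874] F [ 0.4 -0.6 -3.8]
shift mm [-0.8 -3.5 28.3] turn [ 0.01 -0.02 -0.07]
```

{"op": "jog_arm", "data": {
  "deltas": [
    {"gripper": 0.0,"offset": [-0.001,-0.0015,0.01],"rotation": [0,0,0]},
    {"gripper": 0.0,"offset": [0,-0.002,0.01],"rotation": [0,0,0]},
    {"gripper": 0.0,"offset": [0,0,0.008],"rotation": [0,0,0]},
    {"gripper": 0.0,"offset": [0,0,0],"rotation": [0,0,0]},
    {"gripper": 0.0,"offset": [0,0,0],"rotation": [0,0,0]}
  ]
}}

```text
clock: 7.65
position: [0.4929, -0.2096, 0.0877]
ee_rot: [0.786, 0.616, 0.031, 0.04]
ft_force: [0.4, 0.2, -3.9]
grip_width: 0.154
grasp_force: 49.4
```

```bash
python3 - <<'E'
from h import *
place(.055,5.7)
im=imaging.camera('side');cv2.imwrite('pics/s3.png',im[280:480,280:510].repeat(3,0).repeat(3,1))
E
```

```text
t 7.65 [ 0.4929 -0.2096  0.0877] want [ 0.4927 -0.209   0.0824] F [ 0.4  0.2 -3.9]
shift mm [ 0.6 -0.8  5.3] turn [ 0.05  0.03 -0.08]
```

View pics/s3.png

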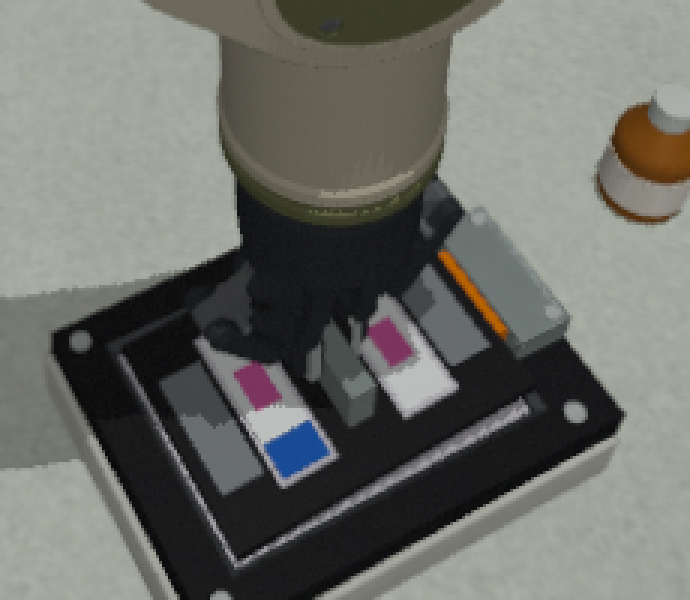

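The plate is lined up inside the recess: a thin pale gap shows at the near end (crop 180,460) and along the right side. I'll lower it gently until it rests.

{"op": "jog_arm", "data": {
  "deltas": [
    {"gripper": 0.0,"offset": [0.0005,-0.0005,0.002],"rotation": [0,0,0]},
    {"gripper": 0.0,"offset": [0,0,0.002],"rotation": [0,0,0]},
    {"gripper": 0.0,"offset": [0,0,0.0015],"rotation": [0,0,0]},
    {"gripper": 0.0,"offset": [0,0,0],"rotation": [0,0,0]}
  ]
}}

```text
clock: 8.1
position: [0.4932, -0.209, 0.0827]
ee_rot: [0.786, 0.616, 0.031, 0.04]
ft_force: [-3.3, 1.6, 0.2]
grip_width: 0.153
grasp_force: 50.2
```

{"op": "jog_arm", "data": {
  "deltas": [
    {"gripper": 0.0,"offset": [0,0,0.001],"rotation": [0,0,0]},
    {"gripper": 0.0,"offset": [0,0,0.001],"rotation": [0,0,0]},
    {"gripper": 0.0,"offset": [0,0,0],"rotation": [0,0,0]}
  ]
}}

```text
clock: 8.4
position: [0.4937, -0.2091, 0.0816]
ee_rot: [0.786, 0.616, 0.032, 0.04]
ft_force: [-6.3, 3.4, 12.9]
grip_width: 0.152
grasp_force: 52.3
```

{"op": "jog_arm", "data": {
  "deltas": [
    {"gripper": 0.2,"offset": [0,0,0],"rotation": [0,0,0]},
    {"gripper": 0.3,"offset": [0,0,0],"rotation": [0,0,0]},
    {"gripper": 0.4,"offset": [0,0,0],"rotation": [0,0,0]},
    {"gripper": 0.4,"offset": [0,0,-0.01],"rotation": [0,0,0]},
    {"gripper": 0.4,"offset": [0,0,-0.02],"rotation": [0,0,0]},
    {"gripper": 0.4,"offset": [0,0,-0.03],"rotation": [0,0,0]},
    {"gripper": 0.2,"offset": [0,0,-0.03],"rotation": [0,0,0]},
    {"gripper": 0.0,"offset": [0,0,0],"rotation": [5.7,0,0]},
    {"gripper": 0.0,"offset": [0,0,0],"rotation": [0,0,0]},
    {"gripper": 0.0,"offset": [0,0,0],"rotation": [0,0,0]}
  ]
}}

```text
clock: 9.4
position: [0.4845, -0.2072, 0.1697]
ee_rot: [0.787, 0.617, 0.0, 0.001]
ft_force: [0.5, 0.2, -0.2]
grip_width: 0.004
grasp_force: 0.0
```

```bash
python3 - <<'E'
from h import *
y=np.radians(SY); X=np.array([np.cos(y),np.sin(y)])
togo((*(np.array(ST)+.062*X),.10),SY)
im=imaging.camera('side');cv2.imwrite('pics/s4.png',im[280:480,280:510].repeat(3,0).repeat(3,1))
E
```

```text
t 9.4 pos [ 0.4845 -0.2072  0.1697] F [ 0.5  0.2 -0.2] grip 0.004 0.0
shift mm [-0.2 73.9 69.9] turn [ 0.15  0.07 -0.1 ]
```

View pics/s4.png

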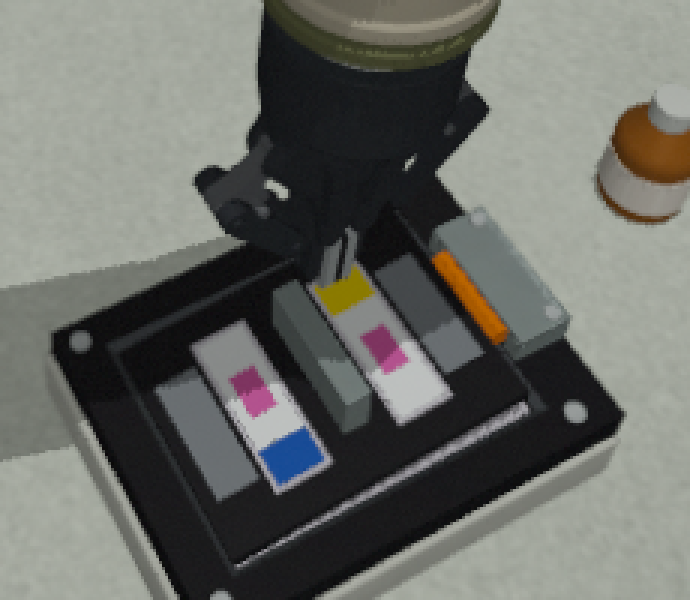

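The insert rests tilted on the ramp, with its catch end raised against the orange nose. The strip to press is at crop (430,310). I'll turn the closed fingers 90°, so that they clear the nose, and go above that strip.

{"op": "jog_arm", "data": {
  "deltas": [
    {"gripper": 0.0,"offset": [0,0.024,0],"rotation": [0,0,0]},
    {"gripper": 0.0,"offset": [0,0.025,0],"rotation": [0,0,0]},
    {"gripper": 0.0,"offset": [0,0.025,0],"rotation": [0,0,0]},
    {"gripper": 0.0,"offset": [0,0,0.005],"rotation": [0,0,8]},
    {"gripper": 0.0,"offset": [0,0,0.005],"rotation": [0,0,8]},
    {"gripper": 0.0,"offset": [0,0,0.005],"rotation": [0,0,8]},
    {"gripper": 0.0,"offset": [0,0,0.005],"rotation": [0,0,8]},
    {"gripper": 0.0,"offset": [0,0,0.005],"rotation": [0,0,8]},
    {"gripper": 0.0,"offset": [0,0,0.005],"rotation": [0,0,8]},
    {"gripper": 0.0,"offset": [0,0,0.005],"rotation": [0,0,8]},
    {"gripper": 0.0,"offset": [0,0,0.005],"rotation": [0,0,8]},
    {"gripper": 0.0,"offset": [0,0,0.005],"rotation": [0,0,8]},
    {"gripper": 0.0,"offset": [0,0,0.005],"rotation": [0,0,8]},
    {"gripper": 0.0,"offset": [0,0,0.005],"rotation": [0,0,8]},
    {"gripper": 0.0,"offset": [0,0,0.005],"rotation": [0,0,2]},
    {"gripper": 0.0,"offset": [0,0,0],"rotation": [0,0,0]},
    {"gripper": 0.0,"offset": [0,0,0],"rotation": [0,0,0]}
  ]
}}

```text
clock: 11.15
position: [0.5562, -0.2247, 0.1101]
ee_rot: [0.993, -0.119, 0.001, 0.0]
ft_force: [0.6, -0.3, 0.1]
grip_width: -0.002
grasp_force: 0.0
```

```bash
python3 - <<'E'
from h import *
y=np.radians(SY); X=np.array([np.cos(y),np.sin(y)])
togo((*(np.array(ST)+.062*X),.066),SY-90)
E
```

```text
t 11.15 pos [ 0.5562 -0.2247  0.1101] F [ 0.6 -0.3  0.1] grip -0.002 0.0
shift mm [ 0.3  0.4 44.1] turn [ 0.   -0.09  0.08]
```

{"op": "jog_arm", "data": {
  "deltas": [
    {"gripper": 0.0,"offset": [0,0,0.01],"rotation": [0,0,0]},
    {"gripper": 0.0,"offset": [0,0,0.01],"rotation": [0,0,0]},
    {"gripper": 0.0,"offset": [0,0,0.006],"rotation": [0,0,0]},
    {"gripper": 0.0,"offset": [0,0,0.003],"rotation": [0,0,0]},
    {"gripper": 0.0,"offset": [0,0,0.003],"rotation": [0,0,0]},
    {"gripper": 0.0,"offset": [0,0,0],"rotation": [0,0,0]}
  ]
}}

```text
clock: 11.75
position: [0.5565, -0.2247, 0.0781]
ee_rot: [0.993, -0.12, 0.001, 0.0]
ft_force: [-0.3, -0.5, 0.7]
grip_width: -0.001
grasp_force: 0.1
```

{"op": "jog_arm", "data": {
  "deltas": [
    {"gripper": 0.0,"offset": [0,0,0.002],"rotation": [0,0,0]},
    {"gripper": 0.0,"offset": [0,0,0.002],"rotation": [0,0,0]},
    {"gripper": 0.0,"offset": [0,0,0.002],"rotation": [0,0,0]},
    {"gripper": 0.0,"offset": [0,0,0.002],"rotation": [0,0,0]},
    {"gripper": 0.0,"offset": [0,0,0],"rotation": [0,0,0]}
  ]
}}

```text
clock: 12.25
position: [0.5565, -0.2245, 0.0699]
ee_rot: [0.993, -0.12, 0.001, 0.0]
ft_force: [-0.7, -0.9, 0.5]
grip_width: -0.002
grasp_force: 0.0
```

{"op": "jog_arm", "data": {
  "deltas": [
    {"gripper": 0.0,"offset": [0,0,0.0015],"rotation": [0,0,0]},
    {"gripper": 0.0,"offset": [0,0,0.0015],"rotation": [0,0,0]},
    {"gripper": 0.0,"offset": [0,0,0],"rotation": [0,0,0]}
  ]
}}

```text
clock: 12.55
position: [0.5565, -0.2245, 0.067]
ee_rot: [0.993, -0.12, 0.001, 0.0]
ft_force: [-0.2, 0.3, -0.3]
grip_width: 0.001
grasp_force: 0.0
```

```bash
python3 - <<'E'
from h import *
im=imaging.camera('side');cv2.imwrite('pics/s5.png',im[280:480,280:510].repeat(3,0).repeat(3,1))
E
```

```text
(no output)
```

View pics/s5.png

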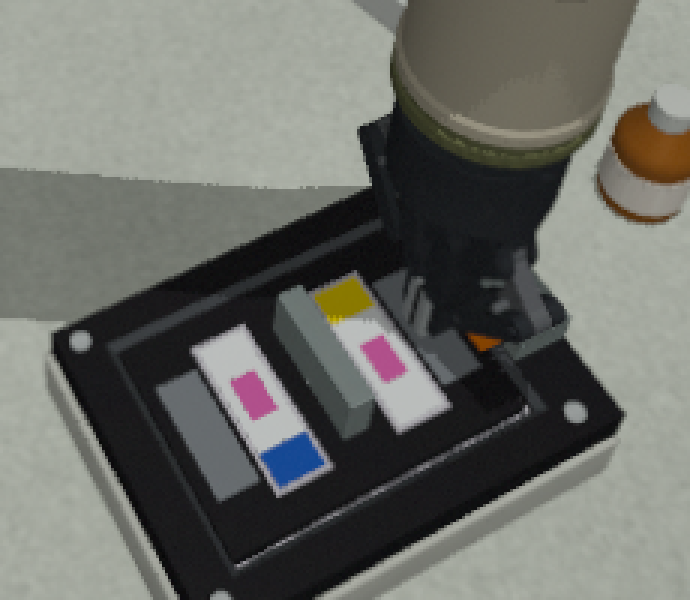

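The insert's catch end has gone down a few mm: the pale gap along its side has almost closed. I'll press on until the force rises.

{"op": "jog_arm", "data": {
  "deltas": [
    {"gripper": 0.0,"offset": [0,0,0.0015],"rotation": [0,0,0]},
    {"gripper": 0.0,"offset": [0,0,0.0015],"rotation": [0,0,0]},
    {"gripper": 0.0,"offset": [0,0,0],"rotation": [0,0,0]}
  ]
}}

```text
clock: 12.9
position: [0.5567, -0.2247, 0.0661]
ee_rot: [0.993, -0.12, 0.001, -0.001]
ft_force: [-8.1, 6.3, 24.3]
grip_width: 0.002
grasp_force: 12.0
```

{"op": "jog_arm", "data": {
  "deltas": [
    {"gripper": 0.0,"offset": [0,0,0.001],"rotation": [0,0,0]},
    {"gripper": 0.0,"offset": [0,0,0.001],"rotation": [0,0,0]},
    {"gripper": 0.0,"offset": [0,0,0],"rotation": [0,0,0]}
  ]
}}

```text
clock: 13.2
position: [0.5567, -0.2248, 0.0659]
ee_rot: [0.993, -0.12, 0.001, -0.001]
ft_force: [-17.3, 10.1, 46.4]
grip_width: 0.004
grasp_force: 23.3
```

{"op": "jog_arm", "data": {
  "deltas": [
    {"gripper": 0.0,"offset": [0,0,-0.005],"rotation": [0,0,0]},
    {"gripper": 0.0,"offset": [0,0,-0.02],"rotation": [0,0,0]},
    {"gripper": 0.0,"offset": [0,0,-0.03],"rotation": [0,0,0]},
    {"gripper": 0.0,"offset": [0,0,-0.03],"rotation": [0,0,0]},
    {"gripper": 0.0,"offset": [0.03,0,-0.02],"rotation": [0,0,0]},
    {"gripper": 0.0,"offset": [0.03,0,-0.02],"rotation": [0,0,0]},
    {"gripper": 0.0,"offset": [0.03,0,0],"rotation": [0,0,0]},
    {"gripper": 0.0,"offset": [0.03,0,0],"rotation": [0,0,0]},
    {"gripper": 0.0,"offset": [0.03,0,0],"rotation": [0,0,0]},
    {"gripper": 0.0,"offset": [0,0,0],"rotation": [0,0,0]}
  ]
}}

```text
clock: 14.2
position: [0.7042, -0.2602, 0.1857]
ee_rot: [0.993, -0.119, 0.0, 0.0]
ft_force: [0.5, -0.5, -0.5]
grip_width: -0.003
grasp_force: 0.0
```

```bash
python3 - <<'E'
from h import *
togo((*ST,.2),SY-90)
im=imaging.camera('side');cv2.imwrite('pics/side6.png',im);cv2.imwrite('pics/s6.png',im[280:480,280:510].repeat(3,0).repeat(3,1))
im=imaging.camera('top');cv2.imwrite('pics/top6.png',im)
E
```

```text
t 14.2 pos [ 0.7042 -0.2602  0.1857] F [ 0.5 -0.5 -0.5] grip -0.003 0.0
shift mm [-213.8    0.9  -14.5] turn [ 0.03 -0.05  0.01]
```

View pics/s6.png

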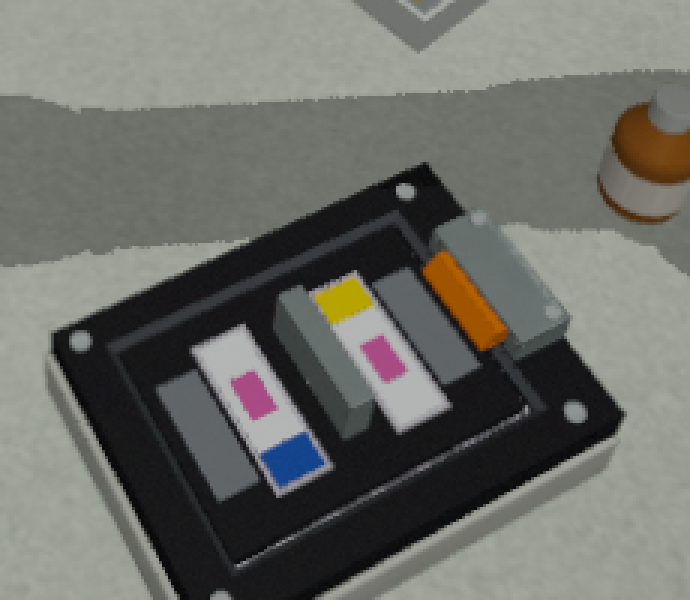

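The orange catch is fully out again, over the plate's edge (crop 465,300), and the plate looks level. To make sure the other end isn't hanging on the bevel, I'll touch and lightly press that strip too.

{"op": "jog_arm", "data": {
  "deltas": [
    {"gripper": 0.0,"offset": [-0.02,0,0],"rotation": [0,0,0]},
    {"gripper": 0.0,"offset": [-0.03,0,0],"rotation": [0,0,0]},
    {"gripper": 0.0,"offset": [-0.03,0,0],"rotation": [0,0,0]},
    {"gripper": 0.0,"offset": [-0.03,0,0],"rotation": [0,0,0]},
    {"gripper": 0.0,"offset": [-0.03,0,0],"rotation": [0,0,0]},
    {"gripper": 0.0,"offset": [-0.03,0,0],"rotation": [0,0,0]},
    {"gripper": 0.0,"offset": [-0.03,0,0],"rotation": [0,0,0]},
    {"gripper": 0.0,"offset": [-0.03,0,0],"rotation": [0,0,0]},
    {"gripper": 0.0,"offset": [-0.03,0,0],"rotation": [0,0,0]},
    {"gripper": 0.0,"offset": [-0.015,0.001,0],"rotation": [0,0,0]},
    {"gripper": 0.0,"offset": [0,0,0.03],"rotation": [0,0,0]},
    {"gripper": 0.0,"offset": [0,0,0.03],"rotation": [0,0,0]},
    {"gripper": 0.0,"offset": [0,0,0.03],"rotation": [0,0,0]},
    {"gripper": 0.0,"offset": [0,0,0.01],"rotation": [0,0,0]},
    {"gripper": 0.0,"offset": [0,0,0.005],"rotation": [0,0,0]},
    {"gripper": 0.0,"offset": [0,0,0],"rotation": [0,0,0]}
  ]
}}

```text
clock: 15.9
position: [0.4348, -0.196, 0.0824]
ee_rot: [0.993, -0.12, 0.001, 0.0]
ft_force: [0.7, -0.0, 0.9]
grip_width: -0.004
grasp_force: 0.0
```

```bash
python3 - <<'E'
from h import *
y=np.radians(SY); X=np.array([np.cos(y),np.sin(y)])
togo((*(np.array(ST)-.062*X),.066),SY-90)
E
```

```text
t 15.9 pos [ 0.4348 -0.196   0.0824] F [ 0.7 -0.   0.9] grip -0.004 0.0
shift mm [ 1.1 -0.4 16.4] turn [-0.01 -0.1  -0.11]
```

{"op": "jog_arm", "data": {
  "deltas": [
    {"gripper": 0.0,"offset": [0.001,0,0.005],"rotation": [0,0,0]},
    {"gripper": 0.0,"offset": [0,0,0.005],"rotation": [0,0,0]},
    {"gripper": 0.0,"offset": [0,0,0.003],"rotation": [0,0,0]},
    {"gripper": 0.0,"offset": [0,0,0.0015],"rotation": [0,0,0]},
    {"gripper": 0.0,"offset": [0,0,0],"rotation": [0,0,0]}
  ]
}}

```text
clock: 16.4
position: [0.4358, -0.1961, 0.0674]
ee_rot: [0.993, -0.12, 0.001, 0.0]
ft_force: [1.0, 0.3, 0.6]
grip_width: -0.004
grasp_force: 0.0
```

{"op": "jog_arm", "data": {
  "deltas": [
    {"gripper": 0.0,"offset": [0,0,0.001],"rotation": [0,0,0]},
    {"gripper": 0.0,"offset": [0,0,0.001],"rotation": [0,0,0]},
    {"gripper": 0.0,"offset": [0,0,0],"rotation": [0,0,0]}
  ]
}}

```text
clock: 16.7
position: [0.4361, -0.1961, 0.0661]
ee_rot: [0.993, -0.12, 0.001, -0.0]
ft_force: [-4.7, 1.8, 14.5]
grip_width: 0.0
grasp_force: 6.5
```

This end also meets the finger at the flush height (0.066). I'll lift clear and hand in.

{"op": "jog_arm", "data": {
  "deltas": [
    {"gripper": 0.0,"offset": [0,0,-0.005],"rotation": [0,0,0]},
    {"gripper": 0.0,"offset": [0,0,-0.02],"rotation": [0,0,0]},
    {"gripper": 0.0,"offset": [0,0,-0.03],"rotation": [0,0,0]},
    {"gripper": 0.0,"offset": [0,0,-0.03],"rotation": [0,0,0]},
    {"gripper": 0.0,"offset": [0,0,-0.03],"rotation": [0,0,0]},
    {"gripper": 0.0,"offset": [0,0,0],"rotation": [0,0,0]},
    {"gripper": 0.0,"offset": [0,0,0],"rotation": [0,0,0]}
  ]
}}

```text
clock: 17.4
position: [0.4362, -0.1954, 0.1807]
ee_rot: [0.993, -0.119, 0.002, -0.001]
ft_force: [0.1, 0.2, -0.0]
grip_width: 0.001
grasp_force: 0.0
```

```bash
python3 - <<'E'
from h import *
from workcell import workorder
a=imaging.camera("side");b=cv2.imread("pics/side6.png")
print("catch area change",np.abs(a[360:400,415:450].astype(int)-b[360:400,415:450]).mean())
print(workorder.hand_in())
E
```

```text
catch area change 5.333571428571428
the job is handed in; nothing more can be done
None
```

The insert lies flush and level in the recess with the catch snapped over its end (both ends met the finger at flush height); it is released, nothing else on the bench was touched, and the job was handed in at about 17.5 s, with no verdict returned.

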